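# Open the quarter-turn dowel canister

## Robot

A 7-joint arm with a two-finger parallel gripper is mounted at the origin on the work surface. World frame = base frame: x ahead of the robot, y to its left, z up, the work surface at z = 0. Lengths are in m, angles in rad, forces in N, time in s.
With the tool pointing down it reaches from about 0.425 to 0.925 m from the base axis. Payload 6.8 kg.
Tool frame: the origin (TCP) lies between the finger pads; the fingertips stand r.tips_ahead ahead of it and the grasp point (between the pads) lies 5 mm behind it (r.tips_ahead is the distance from the TCP to the fingertips, in m); z points along the fingers, y is the line along which they close (so a half turn about z gives the same grasp; the last joint's range is limited). The gripper opens to 85 mm and grips with 20 to 120 N. Pads are 22 mm wide; open, the fingers measure 114 mm over their backs; the gripper's body (76 mm by 85 mm) begins 54 mm behind the grasp point. The pads swing forward as they close: fully open they stand 13 mm farther back than shut.
Start: joints at [-0.108, 0.477, 0.022, 1.555, -0.011, 1.109, -0.083], TCP at [0.675, 0, 0.245] pointing down, gripper open.
Joint ranges: [-2.96, 2.96], [-0.34, 2.1], [-1.41, 1.46], [0.24, 2.44], [-1.37, 4.51], [0.17, 1.92], [-2.96, 2.96]. Speed limits (rad/s): [2.39, 2.39, 3.14, 3.14, 3.14, 3.14, 3.14].

## Interface

Orientations are given as a rotation vector (axis times angle).
In Python, from bench import r gives the robot as it stands.
- The arm moves only by the tool move_arm, never from a script. Its argument "rows" is one flat list of numbers, 4 for each row, row after row: the shift along the tool's x, y, z in cm, then the turn about the tool's z in degrees. In form: [tx, ty, tz, twist, tx, ty, tz, twist, ...]. A call has 1 to 10 rows; each row is the pose to reach, as a shift and turn from the pose commanded when the call began, along the tool's axes at that moment; what a row does not reach only later rows make up. A row lasts 1/8 s, in which the tool goes at most 62.5 mm and 10.7 degrees, less where a joint would pass 70% of its speed; a pose out of reach is approached as far as the arm can. A call with a gripper value outside its range is refused whole. "fingers" is the opening, from 0 (shut) to 1 (fully open), set as the call begins (left out, the last holds). The fingers move at their own pace and stop on an object; "newtons" is the grip in N (left out, the last holds). Time passes only in rows, so rows that repeat a pose let the fingers close. It gives the time, the measured TCP pose, the force, the opening and the grip force at its end, in the units of the state.
- r.get_obs(): the state, without advancing time (a new reading comes with each control period).
- r.grab_frame(name): name is "scene" or "side" or "wrist"; returns the picture (400x640x3 uint8, blue, green, red); there is no depth.
- r.camera_params(name): a dict with "fx", "fy", "cx", "cy" (pixels), "world_from_camera" (4x4, takes a point from camera to world coordinates). Camera axes: x right, y down, z forward; pixel columns grow to the right and rows downward; lengths in m; the calibration is good to about 2 mm. A picture is of the moment at which its call begins: read the wrist's pose just before it. camera_params takes no time and is no camera call; for the wrist camera it gives the pose at the moment of the call.
- r.hand_in(): hands the job in; it is judged then, once.
The state is a dict: "clock": time; "joints": joint angles; "qvel": joint speeds; "tau": joint torques, N m; "tcp_pos": TCP position; "orientation": TCP orientation; "contact_force": force on the tool from outside, world axes, zero at the start; "moment": the same for the moment, N m; "grip_width": finger opening in m; "gripper_force": force on a finger pad.
Only numpy, scipy, OpenCV 4.12 (cv2) and the standard library are available. Lean on these libraries where they do the work, as an engineer would, in place of code of your own. Each camera call takes 0.05 s, during which the arm holds its last target. There are 200 camera calls.

## Task

Open the leaning dowel canister that has the bar-grip cover: turn the cover anticlockwise until you feel it meet its stop, lift it straight off without forcing it against the lugs, and lay it on the black rubber mat. Set it down, do not drop it; it should end lying flat, grip upwards, entirely on the mat, and released. Leave the other things on the bench where they are.

Things in the scene. Friction and masses are not known exactly. Their poses are not given: they have to be found in the camera images.
- canister: White dowel canister (84 mm across) whose cover has a BAR grip; left or right of its neighbour, fixed in a wooden stand. Origin on its axis at the seat: flat top of its metal collar, 135 mm above the bench. Own z runs out along its axis, leaning 0.55 rad from vertical, roughly towards the robot (turned up to 0.3 rad); y level. The collar (108 mm across) is fixed and carries lugs and stops.
- neck_top (a point): Centre of the canister's mouth, 10 mm along the axis from the seat; the neck is 60 mm outside, inside the cover. The collar's clamped angle varies by up to 0.32 rad either way and is NOT reported by any pose: the turn from the start to the stop is anything from about 25 to 75 deg and must be felt. Clockwise there is only a stop, no gap. Do not force: a few newtons at the ears are enough.
- lug_plane (a point): On the axis, level with the tops of the collar's two facing lugs and stops, 15 mm from the seat. Each lug roofs radius 40 to 53 mm over about 66 deg, its underside 8.5 mm from the seat; the cover's ears start under them. Turned anticlockwise seen from outside (right-handed about own +z) the ears come out into gaps, then meet stops: there they are free, with about 8 deg to spare before the lugs.
- cover: Loose grey plastic cover, about 110 g. Origin: centre of its skirt's underside, resting on the seat at the start; own z out of its top. Skirt 72 mm outside, 64 mm inside (2 mm play round the neck), 11 mm deep; top face 16 mm above the origin. At the start its x is within 0.08 rad of the canister's x. With its ears in the gaps it lifts off along the axis: 15 mm clears neck, lugs and stops.
- bar_top (a point): Middle of the top of the cover's straight bar grip, 47 mm above the cover's origin. The bar is 56 mm long along the cover's x, 16 mm wide along its y, and stands 31 mm high on the top face (16 to 47 mm above the origin). Rigid, smooth plastic.
- ear_tip (a point): Tip of one of the cover's two ears, which stick out of the skirt at its +y and -y: 12 mm wide, reaching 47 mm from the axis, 0 to 6 mm above the cover's origin. About 2.5 mm of axial play under the lugs.
- other_canister: The neighbouring canister: the same white body and leaning stand, but with a ROUND knob (34 mm) on its screwed-down cover. Fixed; not part of the job. Origin and axes as for canister; its top reaches 38 mm above the origin along its axis.
- mat: Square black rubber mat, 170 x 170 mm, 4 mm thick, lying fixed on the bench. Origin: centre of its underside; x and y along its edges, z up.
- tape: Bystander: black tape measure, 60 x 32 x 55 mm high, beside the mat. Origin: centre of its underside.
- offcut: Bystander: wood offcut, 130 x 45 x 28 mm high, beside the mat. Origin: centre of its underside, x along its length.
- glue: Bystander: standing white glue bottle, 52 mm across, 150 mm high, between and a little behind the canisters. Origin: centre of its underside.
- screwdriver: Bystander: screwdriver lying at the right. Origin under its middle, x along its length.
- clamp: Bystander: bar clamp lying at the left, 250 mm long. Origin at the middle of its bar, x along the bar.
- screw_tray: Bystander: open grey tray 120 x 160 x 40 mm at the right. Origin: centre of its underside.
Not all that is in view belongs to the job. Leave any brown look-alike of the cover alone.

How it is judged:
On the way:
1. the cover is lifted clear of the canister, held in the fingers (z of cover in the frame of canister above 0.03 m and contact force between cover and canister below 0.1 N and contact force between the fingers and cover above 0.5 N), for 0.1 s.
At the end, for the whole second after the job is handed in: The cover lies flat (within 0.08 rad) with its grip upwards on the rubber mat, its centre within 38 mm of the mat's centre along both of the mat's axes (so that it is entirely on the mat), released and at rest (angle between cover's own z axis and vertical below 0.08 rad and height (world z) of cover between 0.001 and 0.008 m and x of cover in the frame of mat between -0.038 and 0.038 m and y of cover in the frame of mat between -0.038 and 0.038 m and linear speed of cover below 0.02 m/s and contact force between the fingers and cover below 0.1 N and contact force between cover and mat above 0.3 N); the robot touches nothing.
It fails at once if the cover is forced: over 60 N between the cover and the canister with its collar (contact force between cover and canister above 60 N).
It fails at once if the cover is dropped: it moves faster than 0.6 m/s while no finger touches it (linear speed of cover above 0.6 m/s and contact force between the fingers and cover below 0.1 N).
It fails at once if a bystander is moved by more than 25 mm (distance of any of tape, offcut, glue, screwdriver, clamp, screw_tray from where it was at the start of the episode above 0.025 m).
It also fails if it takes over 53 s, if anything falls off the work surface, if the arm or the gripper's body presses on something with over 40 N, if the wrist force passes 120 N, or if a joint passes its speed limit or range.

## Working session

There is one attempt and no reset: what is moved stays moved. The work goes in short steps, Python scripts to look and compute and a tool call to move; the robot and the scene stay as the last step left them, time stands still between calls to the robot, and variables do not carry over. Pictures are saved under pics/ and viewed, at most 10 in all, crops included, and the job is handed in when it is done.

Besides the shell and the picture viewer there is one more tool, called after "Call:" in YAML: its name, and indented under it one key for each argument. move_arm: Moves the arm, as the interface text tells. Its arguments: {"type":"object","properties":{"rows":{"type":"array"},"fingers":{"type":"number"},"newtons":{"type":"number"}},"required":["rows"]}

```bash
mkdir -p pics; ls; cat > h.py <<'E'
import numpy as np, cv2
from scipy.spatial.transform import Rotation as R
from bench import r
def snap(n,f):
    p=r.camera_params(n); im=r.grab_frame(n); cv2.imwrite('pics/'+f+'.png',im); np.save('pics/'+f+'.npy',[p['fx'],p['fy'],p['cx'],p['cy'],*np.array(p['world_from_camera']).ravel()]); return im
def ray(f,uv):
    a=np.load('pics/'+f+'.npy'); T=a[4:].reshape(4,4)
    d=T[:3,:3]@[(uv[0]-a[2])/a[0],(uv[1]-a[3])/a[1],1]; return T[:3,3],d/np.linalg.norm(d)
def proj(f,X):
    a=np.load('pics/'+f+'.npy'); T=a[4:].reshape(4,4); q=T[:3,:3].T@(np.array(X)-T[:3,3]); return np.round([a[0]*q[0]/q[2]+a[2],a[1]*q[1]/q[2]+a[3]],1)
def tri(*obs):
    A=0;b=0
    for f,uv in obs:
        o,d=ray(f,uv); P=np.eye(3)-np.outer(d,d); A=A+P; b=b+P@o
    X=np.linalg.solve(A,b); res=[np.linalg.norm((np.eye(3)-np.outer(ray(f,uv)[1],ray(f,uv)[1]))@(X-ray(f,uv)[0])) for f,uv in obs]
    return X.round(4),np.round(res,4)
def onz(f,uv,z):
    o,d=ray(f,uv); return (o+d*(z-o[2])/d[2]).round(4)
E
python3 - <<'E'
from h import *
a=snap('scene','s0');b=snap('side','d0');c=snap('wrist','w0')
for n in 's0','d0','w0': 
    q=np.load(f'pics/{n}.npy'); print(n,q.round(3).tolist())
print(r.tips_ahead,r.get_obs())
E
```

```text
pics
s0 [377.11, 377.11, 325.789, 194.152, -0.783, 0.483, -0.393, 0.865, 0.622, 0.599, -0.504, 0.453, -0.008, -0.639, -0.769, 0.883, 0.0, 0.0, 0.0, 1.0]
d0 [369.392, 369.392, 321.564, 198.502, 0.896, -0.24, 0.373, 0.1, -0.443, -0.521, 0.73, -0.768, 0.019, -0.819, -0.573, 0.713, 0.0, 0.0, 0.0, 1.0]
w0 [277.398, 277.398, 316.486, 199.711, 1.0, -0.0, -0.001, 0.676, -0.001, -0.966, -0.26, 0.065, -0.0, 0.26, -0.966, 0.372, 0.0, 0.0, 0.0, 1.0]
0.014 {'clock': 0.15, 'joints': array([-0.1081061 ,  0.47760536,  0.02234242,  1.5561716 , -0.0115165 ,
        1.10930222, -0.08309828]), 'qvel': array([-0.00063752, -0.00200197,  0.00130841, -0.00549285,  0.0002947 ,
        0.00075702, -0.0008522 ]), 'tau': array([ 1.55385478e-03, -5.96924365e+01,  1.60940632e+00, -2.81490952e+01,
        1.26662746e-02,  6.56643446e-03,  5.58682734e-05]), 'tcp_pos': array([6.74585859e-01, 8.93595261e-06, 2.44574499e-01]), 'orientation': array([-2.22077648e+00, -2.22082657e+00,  1.59215191e-03]), 'contact_force': array([-0.03871405, -0.01650805, -0.37108685]), 'moment': array([ 0.01332882, -0.05486141, -0.00719639]), 'gripper_force': 0.0, 'grip_width': 0.08545275395672194}
```

View pics/s0.png

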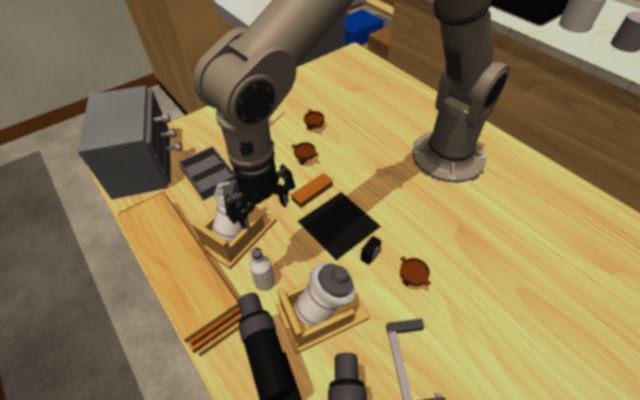

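View pics/d0.png

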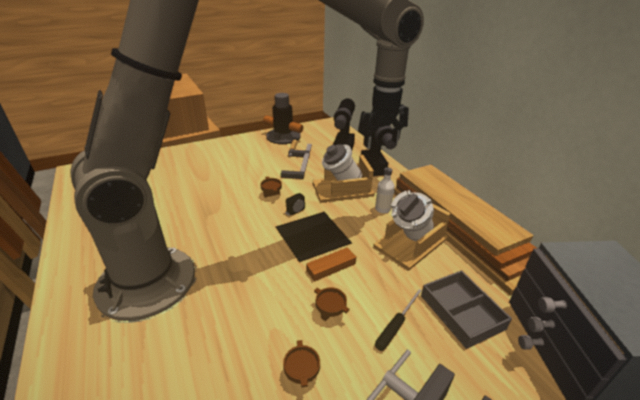

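The side view shows two canisters. The one at (340,158), on the robot's left, seems to have a round knob. The one at (411,210), on the right, seems to have a bar. The brown look-alikes at (271,186), (331,303) and (301,365) lie on the bench. I'll confirm with an enlarged crop of both canisters.

```bash
python3 - <<'E'
from h import *
b=cv2.imread('pics/d0.png')
up=lambda i:cv2.resize(i,(400,400),interpolation=cv2.INTER_CUBIC)
cv2.imwrite('pics/c1.png',np.hstack([up(b[160:260,365:465]),up(b[120:220,290:390])]))
E
```

```text
(no output)
```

View pics/c1.png

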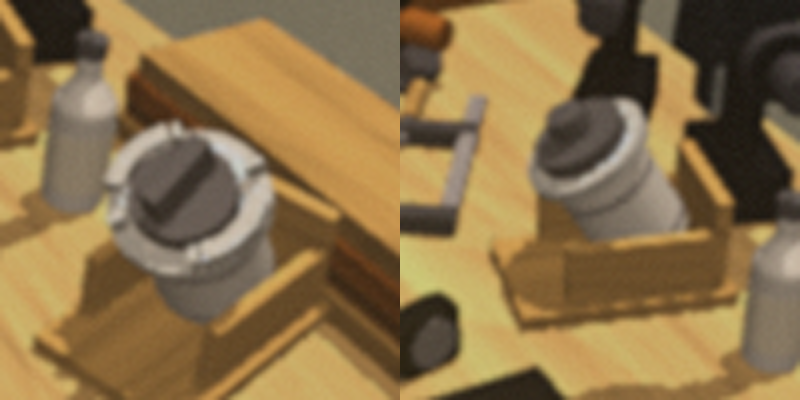

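View pics/w0.png

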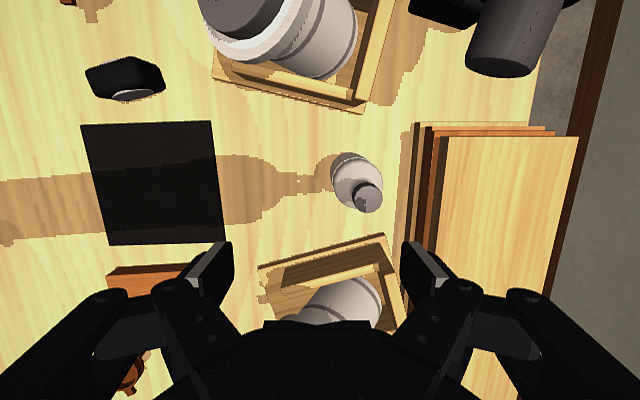

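The crop confirms it: the right-hand canister (bar at crop (175,185), which is side pixel (410,205)) has the straight bar, a collar and lugs. The left one has a round knob, so the target is the right-hand one. In the wrist view the mat corners are at about (82,125), (212,121), (225,243) and (108,245), the tape is at (125,78), and the offcut is at (150,275). Next I'll get a coarse position for the target.

```bash
python3 - <<'E'
from h import *
print(onz('d0',(411,203),.175))
for p in [(82,125),(212,121),(225,243),(108,245)]: print(onz('w0',p,.004))
for p in [(276,229),(324,213),(352,240),(301,258)]: print(onz('d0',p,.004))
for p in [(338,193),(379,224),(336,256),(299,223)]: print(onz('s0',p,.004))
print('glue',onz('w0',(365,195),.15), 'other', onz('d0',(336,153),.165))
E
```

```text
[ 0.6462 -0.1942  0.175 ]
[0.3747 0.0649 0.004 ]
[0.542  0.0698 0.004 ]
[ 0.544  -0.0987  0.004 ]
[ 0.3754 -0.1018  0.004 ]
[0.3677 0.0502 0.004 ]
[0.5331 0.0605 0.004 ]
[ 0.5488 -0.089   0.004 ]
[ 0.3858 -0.094   0.004 ]
[ 0.3852 -0.1031  0.004 ]
[0.3678 0.0582 0.004 ]
[0.529  0.0621 0.004 ]
[ 0.5429 -0.087   0.004 ]
glue [0.7156 0.0089 0.15  ] other [0.6088 0.1355 0.165 ]
```

Call:
move_arm:
  rows: [-2,-1,-2,10,-4,-2,-3,20,-6,-3,-3,30,-8,-4.5,-3,40,-10.5,-6,-3,50,-13,-7,-3,60,-15,-8.5,-3,70,-17,-9.5,-3,80,-19,-10.5,-3,90,-19,-10.5,-3,90]

```text
clock: 1.4
tcp_pos: [0.569, -0.1917, 0.2753]
orientation: [3.141, -0.003, -0.001]
contact_force: [0.2, -0.3, 0.5]
grip_width: 0.0856
gripper_force: 0.0
```

```bash
python3 - <<'E'
from h import *
o=r.get_obs();print(o['tcp_pos'],R.from_rotvec(o['orientation']).as_matrix().round(3),o['qvel'].round(3),o['joints'].round(2),o['moment'],o['contact_force'])
snap('wrist','w1');print(np.load('pics/w1.npy').round(3).tolist())
E
```

```text
[ 0.56903508 -0.19174739  0.2752723 ] [[ 1.    -0.002 -0.001]
 [-0.002 -1.    -0.001]
 [-0.001  0.001 -1.   ]] [-0.014  0.008 -0.057 -0.014 -0.011 -0.001  0.058] [-0.09  0.34  0.4   1.73 -0.15  1.1  -1.22] [-0.03656604 -0.03307053 -0.03622091] [ 0.17177184 -0.31040286  0.48966738]
[277.398, 277.398, 316.486, 199.711, -0.003, -0.966, -0.259, 0.636, -1.0, 0.003, -0.0, -0.193, 0.001, 0.259, -0.966, 0.403, 0.0, 0.0, 0.0, 1.0]
```

View pics/w1.png

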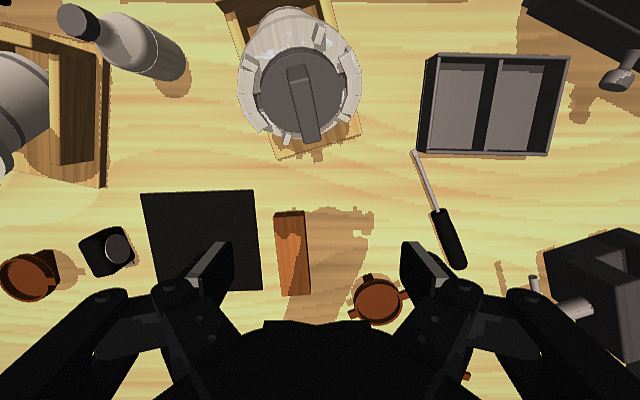

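Call:
move_arm:
  rows: [2,4,0,0,4,8,0,0,4,8,0,0,4,8,0,0]

```text
clock: 1.95
tcp_pos: [0.6106, -0.2682, 0.2746]
orientation: [-3.14, -0.006, 0.001]
contact_force: [-0.0, 0.1, -0.1]
grip_width: 0.0854
gripper_force: 0.0
```

```bash
python3 - <<'E'
from h import *
o=r.get_obs();print(o['tcp_pos'],abs(o['qvel']).max())
b=snap('wrist','w2');a=cv2.imread('pics/w1.png')
C=proj('w2',[.646,-.194,.17]);print(C)
u,v=int(C[0])-65,max(0,int(C[1])-80);print(u,v)
up=lambda i:cv2.resize(i,None,fx=3,fy=3,interpolation=cv2.INTER_CUBIC)
cv2.imwrite('pics/c2.png',np.hstack([up(a[0:160,235:365]),up(b[v:v+160,u:u+130])]))
E
```

```text
[ 0.61055162 -0.26820221  0.27464619] 0.01581733474913124
[227.3 163.4]
162 83
```

View pics/c2.png

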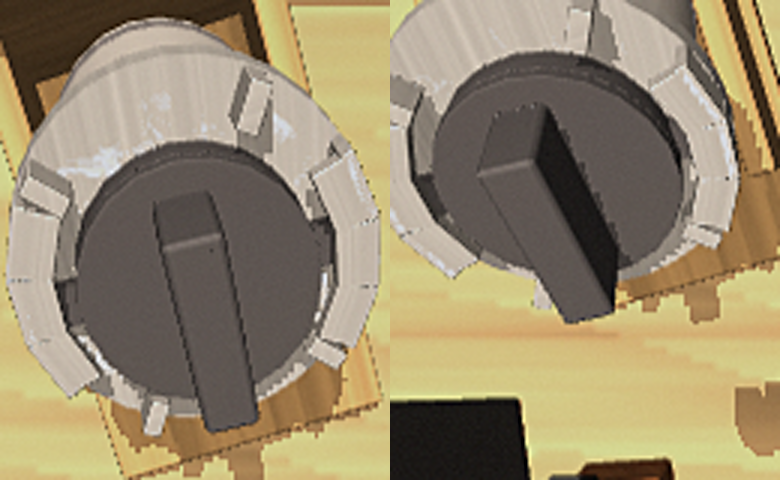

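In both views the bar's top face is clear. Crop corners are uphill (162,248), (220,235) and downhill (207,432), (257,420) on the left, and (480,173), (540,157), (568,322), (613,312) on the right. The ears sit under the lugs at crop (70,300) and (320,235). The stops are at (255,100) and (155,415).

```bash
python3 - <<'E'
from h import *
L=lambda p:('w1',(p[0]/3+235-.33,p[1]/3-.33)); Q=lambda p:('w2',((p[0]-390)/3+162-.33,p[1]/3+83-.33))
P=[]
for a,b in [((162,248),(480,173)),((220,235),(540,157)),((207,432),(568,322)),((257,420),(613,312))]:
    X,e=tri(L(a),Q(b)); P.append(X); print(X,e)
P=np.array(P); c=P.mean(0); b=(P[0]+P[1]-P[2]-P[3])/2; w=(P[0]+P[2]-P[1]-P[3])/2
print('bartop',c,'len',np.linalg.norm(b),'wid',np.linalg.norm(w))
b/=np.linalg.norm(b); print('b',b,'slope',np.arcsin(b[2]),'head',np.degrees(np.arctan2(b[1],b[0])))
# theory fit: axis heading
from scipy.optimize import least_squares
obs=[(f(p),k) for k,(a,d) in enumerate([((162,248),(480,173)),((220,235),(540,157)),((207,432),(568,322)),((257,420),(613,312))]) for f,p in((L,a),(Q,d))]
loc=np.array([(28,8,47),(28,-8,47),(-28,8,47),(-28,-8,47)])/1e3
def frame(v):
    return R.from_euler('ZYZ',[v[3],-.55,v[4]]).as_matrix()
def res(v):
    return np.concatenate([proj(f,v[:3]+frame(v)@loc[k])-uv for (f,uv),k in obs])
s=least_squares(res,[.66,-.194,.135,.15,0],x_scale=[.01,.01,.01,.1,.1],diff_step=1e-2)
s=least_squares(res,s.x,x_scale=[.01,.01,.01,.1,.1],diff_step=3e-3)
print(s.x.round(4),np.round(s.fun,1)); v=s.x;F=frame(v);print('bartop',v[:3]+F@[0,0,.047]); print(F.round(3))
for f in 'w1','w2','d0': print(f,[proj(f,v[:3]+F@[.054*np.cos(t),.054*np.sin(t),0]).tolist() for t in (0,1.57,3.14,-1.57)])
E
```

```text
[ 0.6658 -0.1727  0.1847] [0.0002 0.0002]
[ 0.6696 -0.1867  0.1797] [0.0001 0.0001]
[ 0.6199 -0.1817  0.1558] [0.0001 0.0001]
[ 0.6235 -0.1962  0.1578] [0.0001 0.0001]
bartop [ 0.6447   -0.184325  0.1695  ] len 0.05335468582983124 wid 0.014798733053880022
b [0.86215483 0.17336809 0.47605941] slope 0.496168312389834 head 11.369802650258135
[ 0.6685 -0.1793  0.1275  0.1926  0.    ] [-1.   0.1 -0.3 -1.   0.8 -0.1 -0.4  0.3 -0.9  0.5 -0.  -0.3  0.2  0.9
  1.7 -0.2]
bartop [ 0.64440622 -0.18401284  0.16759367]
[[ 0.837 -0.191 -0.513]
 [ 0.163  0.982 -0.1  ]
 [ 0.523 -0.     0.853]]
w1 [[287.8, 22.8], [245.4, 100.5], [311.9, 137.2], [359.2, 76.4]]
w2 [[197.6, 79.0], [170.4, 144.9], [243.4, 175.4], [278.4, 123.3]]
d0 [[424.8, 198.0], [396.4, 202.9], [398.0, 227.3], [427.7, 222.9]]
```

```bash
sed -i 's/return np.round(\(.*\),1)$/return np.array(\1)/' h.py; cat > fit.py <<'E'
from h import *
from scipy.optimize import least_squares
L=lambda p:('w1',(p[0]/3+235-.33,p[1]/3-.33)); Q=lambda p:('w2',((p[0]-390)/3+162-.33,p[1]/3+83-.33))
obs=[(f(p),k) for k,(a,d) in enumerate([((162,248),(480,173)),((220,235),(540,157)),((207,432),(568,322)),((257,420),(613,312))]) for f,p in((L,a),(Q,d))]
S=np.array([(1,1),(1,-1),(-1,1),(-1,-1)])
def frame(v): return R.from_euler('ZYZ',[v[3],-.55,v[4]]).as_matrix()
def run(bev,fixz=None):
    loc=np.c_[S*[28-bev,8-bev],[47]*4]/1e3
    def res(v):
        g=np.concatenate([proj(f,v[:3]+frame(v)@loc[k])-uv for (f,uv),k in obs])
        g=np.r_[g,v[4]/.04]
        return g if fixz is None else np.r_[g,(v[2]-fixz)/2e-4]
    return least_squares(res,[.66,-.19,.13,.18,.01],x_scale=[.01,.01,.01,.1,.1])
if __name__=='__main__':
    for bev in 0,.7,1.2:
        for z in None,.135:
            s=run(bev,z);print(bev,z,s.x.round(4),round(s.cost,2),'bartop',(s.x[:3]+frame(s.x)@[0,0,.047]).round(4))
    # cross-check: side view bar top centre and collar outline
    v=run(.7,.135).x; F=frame(v)
    for f in 'w1','d0':
        print(f,[proj(f,v[:3]+F@[.054*np.cos(t),.054*np.sin(t),0]).round(0).tolist() for t in (0,1.57,3.14,-1.57)],proj(f,v[:3]+F@[0,0,.047]))
E
python3 fit.py
```

```text
0 None [ 0.6685 -0.1791  0.1277  0.2018 -0.0096] 4.01 bartop [ 0.6444 -0.184   0.1677]
0 0.135 [ 0.6686 -0.1806  0.1348  0.1957 -0.0077] 19.4 bartop [ 0.6445 -0.1854  0.1749]
0.7 None [ 0.6686 -0.1792  0.1296  0.2111 -0.0161] 2.55 bartop [ 0.6446 -0.1844  0.1697]
0.7 0.135 [ 0.6687 -0.1804  0.1349  0.2065 -0.0146] 10.84 bartop [ 0.6447 -0.1854  0.1749]
1.2 None [ 0.6687 -0.1793  0.1309  0.2175 -0.0205] 6.64 bartop [ 0.6447 -0.1846  0.171 ]
1.2 0.135 [ 0.6688 -0.1802  0.1349  0.214  -0.0192] 11.37 bartop [ 0.6448 -0.1854  0.175 ]
w1 [[288.0, 19.0], [245.0, 100.0], [313.0, 137.0], [362.0, 75.0]] [306.95692327 113.38266751]
d0 [[426.0, 196.0], [397.0, 201.0], [399.0, 225.0], [429.0, 221.0]] [408.33728593 201.31739542]
```

```bash
python3 - <<'E'
from fit import *
v=run(.7,.134).x;F=frame([*v[:4],0]);np.save('can.npy',np.r_[v]);print(v.round(4))
def ang(o,h):
    c,d=ray(*o); n=F[:,2]; p0=v[:3]+n*h; X=c+d*(n@(p0-c))/(n@d); q=F.T@(X-v[:3]); return round(np.degrees(np.arctan2(q[1],q[0])),1),round(np.hypot(q[0],q[1])*1e3,1)
for n,p,h in [('stopU right edge',(272,85),.015),('stopU ctr',(262,92),.015),('stopU inner right',(258,132),.015),('stopD left outer',(145,432),.015),('stopD inner left',(152,398),.015),('lugR top end',(315,172),.015),('lugR bottom',(330,345),.015),('lugL bottom end',(85,390),.015),('earL',(70,300),.006),('earR',(322,240),.006)]: print(n,ang(L(p),h))
print(r.tips_ahead)
E
```

```text
[ 0.6687 -0.1801  0.1339  0.2073 -0.0149]
stopU right edge (np.float64(-29.7), np.float64(53.7))
stopU ctr (np.float64(-27.7), np.float64(51.5))
stopU inner right (np.float64(-30.1), np.float64(42.7))
stopD left outer (np.float64(145.3), np.float64(53.4))
stopD inner left (np.float64(142.2), np.float64(40.6))
lugR top end (np.float64(-55.2), np.float64(42.3))
lugR bottom (np.float64(-129.3), np.float64(43.1))
lugL bottom end (np.float64(118.6), np.float64(50.5))
earL (np.float64(88.7), np.float64(41.0))
earR (np.float64(-87.4), np.float64(35.8))
0.014
```

Call:
move_arm:
  rows: [1,-3,2,-4,2.5,-6,4,-8,3.5,-8.3,5,-11,3.5,-8.3,5,-11,3.5,-8.3,5,-11]
  fingers: 0.45
  newtons: 20

```text
clock: 2.62
tcp_pos: [0.645, -0.1879, 0.2258]
orientation: [3.126, 0.3, 0.0]
contact_force: [0.7, -0.5, -0.5]
grip_width: 0.0385
gripper_force: 0.0
```

Call:
move_arm:
  rows: [0.4,-0.3,1.5,0,0.4,-0.3,3,0,0.4,-0.3,4.2,0,0.4,-0.3,5.2,0,0.4,-0.3,5.4,0,0.4,-0.3,5.4,0]

```text
clock: 3.38
tcp_pos: [0.6485, -0.1834, 0.1714]
orientation: [3.127, 0.301, 0.0]
contact_force: [0.8, 0.0, 0.5]
grip_width: 0.0389
gripper_force: 0.0
```

Call:
move_arm:
  rows: [0,0,0,0,0,0,0,0,0,0,0,0]
  fingers: 0.3

```text
clock: 3.75
tcp_pos: [0.6485, -0.1833, 0.1716]
orientation: [3.127, 0.301, 0.001]
contact_force: [0.7, -0.2, 0.2]
grip_width: 0.0259
gripper_force: 0.0
```

```bash
python3 - <<'E'
from h import *
o=r.get_obs();print({k:np.round(o[k],3) for k in ('clock','tcp_pos','contact_force','moment','grip_width')},r.tips_ahead)
b=snap('wrist','w3')
cv2.imwrite('pics/c3.png',cv2.resize(b[150:400,160:480],None,fx=2.4,fy=2.4,interpolation=cv2.INTER_CUBIC))
E
```

```text
{'clock': np.float64(3.75), 'tcp_pos': array([ 0.649, -0.183,  0.172]), 'contact_force': array([ 0.709, -0.211,  0.202]), 'moment': array([ 0.012, -0.006,  0.001]), 'grip_width': np.float64(0.026)} 0.014
```

View pics/c3.png

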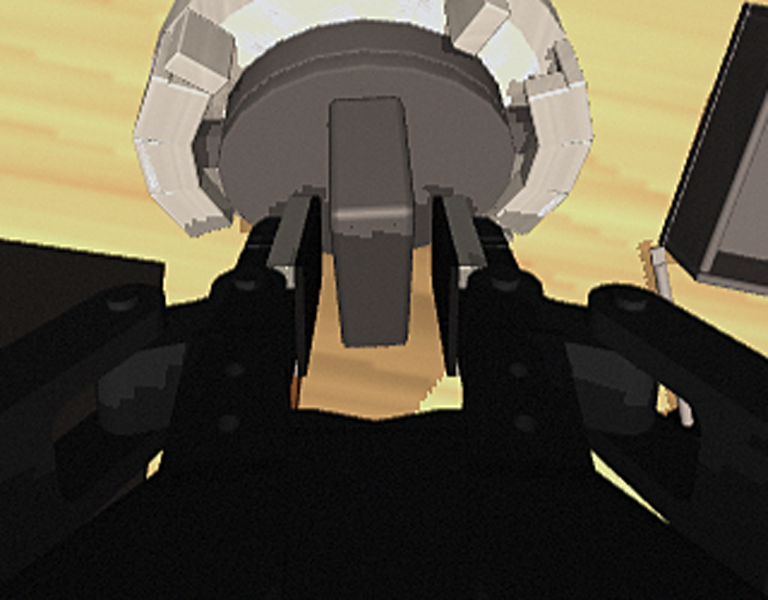

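The bar stands centred between the pads at crop columns 330–412, with no contact. I'll turn anticlockwise (negative twist) with the jaws loose.

Call:
move_arm:
  rows: [0,0,0,-5,0,0,0,-10,0,0,0,-15,0,0,0,-20,0,0,0,-25,0,0,0,-30,0,0,0,-30]

```text
clock: 4.68
tcp_pos: [0.6484, -0.1832, 0.1714]
orientation: [-2.943, -1.099, -0.001]
contact_force: [-0.5, 1.0, -0.3]
grip_width: 0.0259
gripper_force: 0.6
```

```bash
cat > st.py <<'E'
from h import *
o=r.get_obs();M=R.from_rotvec(o['orientation']).as_matrix()
print({k:np.round(o[k],3).tolist() for k in ('clock','tcp_pos','contact_force','moment','grip_width','gripper_force')},'head',np.degrees(np.arctan2(M[1,0],M[0,0])).round(1))
E
python3 st.py
```

```text
{'clock': 4.675, 'tcp_pos': [0.648, -0.183, 0.171], 'contact_force': [-0.46, 0.964, -0.278], 'moment': [0.107, -0.069, -0.027], 'grip_width': 0.026, 'gripper_force': 0.623} head 40.9
```

Contact is starting, so I'll carry on in small turns.

Call:
move_arm:
  rows: [0,0,0,-4,0,0,0,-8,0,0,0,-12,0,0,0,-12]

```text
clock: 5.18
tcp_pos: [0.6494, -0.1839, 0.1723]
orientation: [2.812, 1.397, 0.003]
contact_force: [1.5, -0.5, 3.7]
grip_width: 0.0256
gripper_force: 6.0
```

```bash
python3 st.py
```

```text
{'clock': 5.175, 'tcp_pos': [0.649, -0.184, 0.172], 'contact_force': [1.495, -0.486, 3.716], 'moment': [-0.149, -0.512, -0.187], 'grip_width': 0.026, 'gripper_force': 6.042} head 52.8
```

Call:
move_arm:
  rows: [0,0,0,-4,0,0,0,-8,0,0,0,-10,0,0,0,-10]

```text
clock: 5.68
tcp_pos: [0.6493, -0.1836, 0.1724]
orientation: [2.68, 1.636, 0.003]
contact_force: [0.5, -0.7, 5.5]
grip_width: 0.0261
gripper_force: 10.0
```

```bash
python3 st.py
```

```text
{'clock': 5.675, 'tcp_pos': [0.649, -0.184, 0.172], 'contact_force': [0.474, -0.727, 5.523], 'moment': [-0.037, -0.309, -0.234], 'grip_width': 0.026, 'gripper_force': 9.977} head 62.8
```

Call:
move_arm:
  rows: [0,0,-0.3,0,0,0,-0.3,-3,0,0,-0.3,-6,0,0,-0.3,-6]

```text
clock: 6.18
tcp_pos: [0.6481, -0.1835, 0.1742]
orientation: [-2.59, -1.777, 0.001]
contact_force: [0.1, -1.5, 1.6]
grip_width: 0.0256
gripper_force: 2.8
```

```bash
python3 st.py
```

```text
{'clock': 6.175, 'tcp_pos': [0.648, -0.183, 0.174], 'contact_force': [0.059, -1.507, 1.574], 'moment': [-0.151, -0.036, -0.111], 'grip_width': 0.026, 'gripper_force': 2.848} head 68.9
```

Call:
move_arm:
  rows: [0,0,0,-3,0,0,0,-6,0,0,0,-6]

```text
clock: 6.55
tcp_pos: [0.6484, -0.1832, 0.1745]
orientation: [-2.494, -1.91, -0.0]
contact_force: [-0.6, -0.3, 4.0]
grip_width: 0.0255
gripper_force: 6.5
```

```bash
python3 st.py
```

```text
{'clock': 6.55, 'tcp_pos': [0.648, -0.183, 0.175], 'contact_force': [-0.568, -0.265, 3.969], 'moment': [-0.032, 0.032, -0.244], 'grip_width': 0.026, 'gripper_force': 6.473} head 74.9
```

Call:
move_arm:
  rows: [0,0,0,-2,0,0,0,-4,0,0,0,-4]

```text
clock: 6.92
tcp_pos: [0.6484, -0.1829, 0.1748]
orientation: [-2.424, -1.998, -0.001]
contact_force: [-1.1, 0.9, 5.8]
grip_width: 0.0258
gripper_force: 15.4
```

```bash
python3 st.py; python3 - <<'E'
from h import *
b=snap('wrist','w4')
cv2.imwrite('pics/c4.png',cv2.resize(b[100:400,160:480],None,fx=2,fy=2,interpolation=cv2.INTER_CUBIC))
E
```

```text
{'clock': 6.925, 'tcp_pos': [0.648, -0.183, 0.175], 'contact_force': [-1.133, 0.93, 5.774], 'moment': [0.158, 0.242, -0.487], 'grip_width': 0.026, 'gripper_force': 15.354} head 79.0
```

View pics/c4.png

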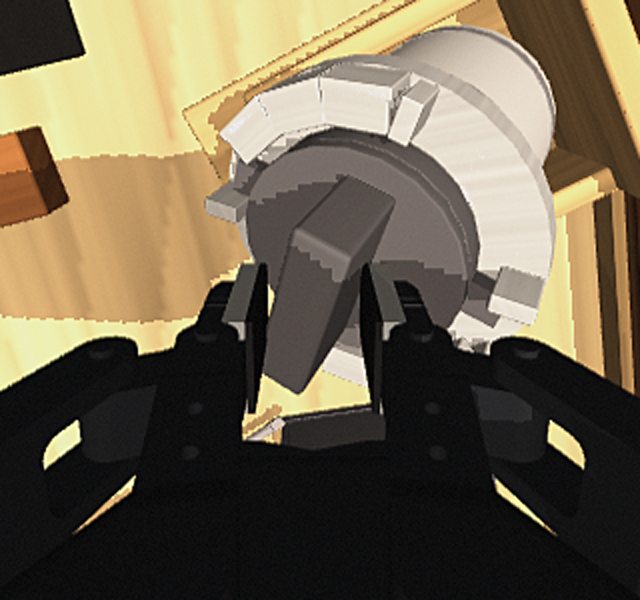

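The ear at crop (483,285) now bears against the stop at (505,285), and the moment doubled over the last 4°, so the stop has been felt. I'll check the bar angle from this picture.

```bash
python3 - <<'E'
from fit import *
v=np.load('can.npy');F=frame([*v[:4],0])
W=lambda p:('w4',(p[0]/2+160-.25,p[1]/2+100-.25))
def pl(p,h):
    c,d=ray(*W(p)); n=F[:,2]; p0=v[:3]+n*h; X=c+d*(n@(p0-c))/(n@d); return F.T@(X-v[:3])
a,b,c=pl((297,232),.047),pl((265,376),.047),pl((303,392),.047); print((np.array([a,b,c])*1e3).round(1)); q=a-b; print('bar phi',np.degrees(np.arctan2(q[1],q[0])))
for n,p,h in[('ear',(483,290),.006),('stop near',(497,295),.015),('lug end',(400,80),.015),('lug low',(232,150),.015)]:
    x=pl(p,h); print(n,np.degrees(np.arctan2(x[1],x[0])).round(1),np.hypot(*x[:2])*1e3)
E
```

```text
[[ 13.2  25.   47. ]
 [-19.7 -16.   47. ]
 [ -8.5 -21.3  47. ]]
bar phi 51.1717064582021
ear -30.0 38.03660713785389
stop near -21.2 43.09362600065339
lug end 52.3 58.50997847291572
lug low 119.2 49.69459282115849
```

Call:
move_arm:
  rows: [0,0,0,4,0,0,0,8,0,0,0,10,0,0,0,10]

```text
clock: 7.48
tcp_pos: [0.648, -0.183, 0.1738]
orientation: [-2.588, -1.78, 0.001]
contact_force: [0.4, -0.5, -0.1]
grip_width: 0.0255
gripper_force: 0.0
```

```bash
python3 st.py
```

```text
{'clock': 7.475, 'tcp_pos': [0.648, -0.183, 0.174], 'contact_force': [0.384, -0.466, -0.059], 'moment': [0.025, 0.009, -0.031], 'grip_width': 0.026, 'gripper_force': 0.0} head 69.1
```

Call:
move_arm:
  rows: [0,0,0,0,0,0,0,0,0,0,0,0,0,0,0,0]
  fingers: 0.24
  newtons: 20

```text
clock: 7.98
tcp_pos: [0.6479, -0.1835, 0.1743]
orientation: [-2.589, -1.779, 0.001]
contact_force: [-4.7, -0.0, 3.1]
grip_width: 0.0215
gripper_force: 18.8
```

```bash
python3 st.py
```

```text
{'clock': 7.975, 'tcp_pos': [0.648, -0.184, 0.174], 'contact_force': [-4.717, -0.032, 3.139], 'moment': [-0.072, 0.728, -0.225], 'grip_width': 0.021, 'gripper_force': 18.765} head 69.0
```

Call:
move_arm:
  rows: [0,0,0,0,-0.03,-0.04,-0.09,0,-0.06,-0.09,-0.17,0,-0.11,-0.18,-0.34,0,-0.14,-0.22,-0.43,0,-0.14,-0.22,-0.43,0]
  fingers: 0

```text
clock: 8.72
tcp_pos: [0.6472, -0.1851, 0.1793]
orientation: [2.587, 1.776, 0.003]
contact_force: [3.3, -5.1, -1.5]
grip_width: 0.02
gripper_force: 18.5
```

```bash
python3 st.py
```

```text
{'clock': 8.725, 'tcp_pos': [0.647, -0.185, 0.179], 'contact_force': [3.278, -5.072, -1.503], 'moment': [-1.119, -0.8, -0.313], 'grip_width': 0.02, 'gripper_force': 18.482} head 69.0
```

Call:
move_arm:
  rows: [-0.06,-0.09,-0.17,0,-0.11,-0.18,-0.34,0,-0.17,-0.26,-0.51,0,-0.2,-0.31,-0.6,0,-0.2,-0.31,-0.6,0]

```text
clock: 9.35
tcp_pos: [0.6448, -0.1862, 0.1854]
orientation: [2.585, 1.775, 0.006]
contact_force: [8.1, -6.1, -4.2]
grip_width: 0.0193
gripper_force: 18.6
```

```bash
python3 st.py
```

```text
{'clock': 9.35, 'tcp_pos': [0.645, -0.186, 0.185], 'contact_force': [8.052, -6.124, -4.242], 'moment': [-1.392, -1.623, -0.284], 'grip_width': 0.019, 'gripper_force': 18.608} head 69.0
```

Call:
move_arm:
  rows: [0.05,0,-0.2,0,0.1,0,-0.4,0,0.1,0,-0.6,0,0.1,0,-0.6,0]

```text
clock: 9.85
tcp_pos: [0.6425, -0.1854, 0.1906]
orientation: [2.589, 1.777, -0.001]
contact_force: [0.1, -5.4, -1.5]
grip_width: 0.0189
gripper_force: 18.7
```

```bash
python3 st.py
```

```text
{'clock': 9.85, 'tcp_pos': [0.643, -0.185, 0.191], 'contact_force': [0.119, -5.372, -1.456], 'moment': [-1.197, -0.033, -0.248], 'grip_width': 0.019, 'gripper_force': 18.67} head 68.9
```

Call:
move_arm:
  rows: [-0.2,-0.05,-0.2,0,-0.3,-0.1,-0.4,0,-0.3,-0.15,-0.6,0,-0.3,-0.15,-0.6,0]

```text
clock: 10.35
tcp_pos: [0.6403, -0.185, 0.1969]
orientation: [-2.588, -1.78, -0.001]
contact_force: [-0.3, -0.3, 0.1]
grip_width: 0.0165
gripper_force: 19.8
```

```bash
python3 st.py
```

```text
{'clock': 10.35, 'tcp_pos': [0.64, -0.185, 0.197], 'contact_force': [-0.297, -0.25, 0.12], 'moment': [-0.046, 0.034, -0.074], 'grip_width': 0.017, 'gripper_force': 19.785} head 69.1
```

Call:
move_arm:
  rows: [-0.2,-0.3,-0.8,0,-0.5,-0.8,-1.7,0,-0.8,-1.3,-2.6,0,-1.1,-1.8,-3.6,0,-1.1,-2.5,-4.5,0,-1.1,-3.5,-5,0,-1.1,-3.5,-5,0,-1.1,-3.5,-5,0]

```text
clock: 11.35
tcp_pos: [0.6034, -0.1835, 0.2464]
orientation: [-2.589, -1.78, 0.0]
contact_force: [0.3, -0.1, -1.4]
grip_width: 0.0157
gripper_force: 19.6
```

```bash
python3 st.py;python3 - <<'E'
from h import *
b=snap('wrist','w5');d=snap('side','d5')
up=lambda i:cv2.resize(i,(400,400),interpolation=cv2.INTER_CUBIC)
C=proj('d5',r.get_obs()['tcp_pos']);u,v=int(C[0])-60,int(C[1])-60
cv2.imwrite('pics/c5.png',np.hstack([up(b[140:400,190:450]),up(d[v:v+120,u:u+120])]))
E
```

```text
{'clock': 11.35, 'tcp_pos': [0.603, -0.183, 0.246], 'contact_force': [0.252, -0.103, -1.353], 'moment': [0.033, 0.032, 0.001], 'grip_width': 0.016, 'gripper_force': 19.633} head 69.0
```

View pics/c5.png

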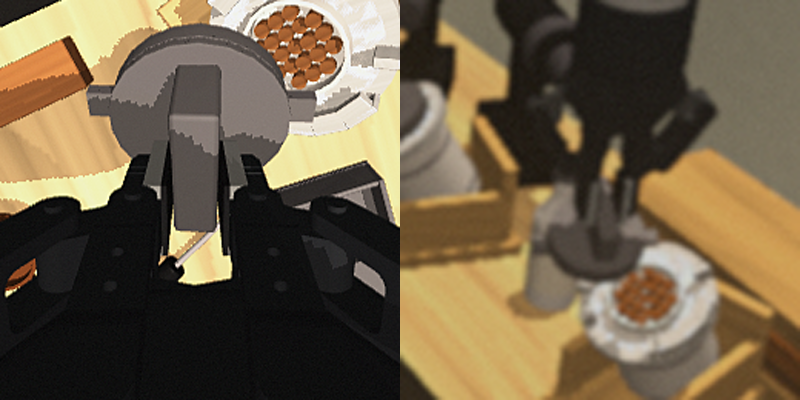

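The cover is held clear, with its bar aligned between the pads and the low rim on the tool's −x side. The canister is open with the dowels visible. Next I'll carry it over the mat.

Call:
move_arm:
  rows: [0.8,-1.5,0,0,2,-4,0,0,3.5,-7,1,0,5,-10,2.5,0,6.5,-13,4.5,0,8,-15.5,6.5,0,9.3,-18,8.5,0,10.1,-19.3,10,0,10.2,-19.5,11,0,10.2,-19.5,11,0]

```text
clock: 12.7
tcp_pos: [0.4577, -0.0186, 0.1363]
orientation: [-2.589, -1.779, 0.001]
contact_force: [0.2, -0.3, -0.3]
grip_width: 0.0155
gripper_force: 19.8
```

```bash
python3 st.py
```

```text
{'clock': 12.7, 'tcp_pos': [0.458, -0.019, 0.136], 'contact_force': [0.246, -0.346, -0.258], 'moment': [0.055, 0.037, -0.011], 'grip_width': 0.016, 'gripper_force': 19.758} head 69.0
```

Call:
move_arm:
  rows: [0,0,1.5,0,0,0,3.5,0,0,0,5.5,0,0,0,6.8,0,0,0,7.3,0,0,0,7.3,0]

```text
clock: 13.45
tcp_pos: [0.4581, -0.0186, 0.0635]
orientation: [-2.589, -1.779, 0.0]
contact_force: [-0.6, 1.1, -0.7]
grip_width: 0.0154
gripper_force: 19.8
```

```bash
python3 st.py
```

```text
{'clock': 13.45, 'tcp_pos': [0.458, -0.019, 0.064], 'contact_force': [-0.624, 1.081, -0.675], 'moment': [-0.031, 0.01, -0.047], 'grip_width': 0.015, 'gripper_force': 19.796} head 69.0
```

Call:
move_arm:
  rows: [0,0,0.3,0,0,0,0.6,0,0,0,0.9,0,0,0,0.9,0]

```text
clock: 13.95
tcp_pos: [0.4621, -0.0163, 0.0571]
orientation: [2.585, 1.78, 0.013]
contact_force: [1.7, 6.9, 15.3]
grip_width: 0.0151
gripper_force: 21.0
```

```bash
python3 st.py
```

```text
{'clock': 13.95, 'tcp_pos': [0.462, -0.016, 0.057], 'contact_force': [1.738, 6.892, 15.259], 'moment': [1.251, -0.146, -0.029], 'grip_width': 0.015, 'gripper_force': 20.957} head 69.1
```

Call:
move_arm:
  rows: [0,0,0.2,0,0,0,0.4,0,0,0,0.4,0]

```text
clock: 14.32
tcp_pos: [0.4625, -0.0154, 0.0534]
orientation: [2.585, 1.781, 0.015]
contact_force: [1.4, 9.7, 20.2]
grip_width: 0.0155
gripper_force: 22.9
```

```bash
python3 st.py; python3 - <<'E'
from h import *
b=snap('wrist','w6');d=snap('side','d6')
up=lambda i:cv2.resize(i,(400,400),interpolation=cv2.INTER_CUBIC)
C=proj('d6',r.get_obs()['tcp_pos']);u,v=int(C[0])-50,int(C[1])-50
cv2.imwrite('pics/c6.png',np.hstack([up(b[140:400,190:450]),up(d[v:v+100,u:u+100])]))
E
```

```text
{'clock': 14.325, 'tcp_pos': [0.462, -0.015, 0.053], 'contact_force': [1.398, 9.702, 20.245], 'moment': [1.847, 0.051, -0.085], 'grip_width': 0.016, 'gripper_force': 22.944} head 69.1
```

View pics/c6.png

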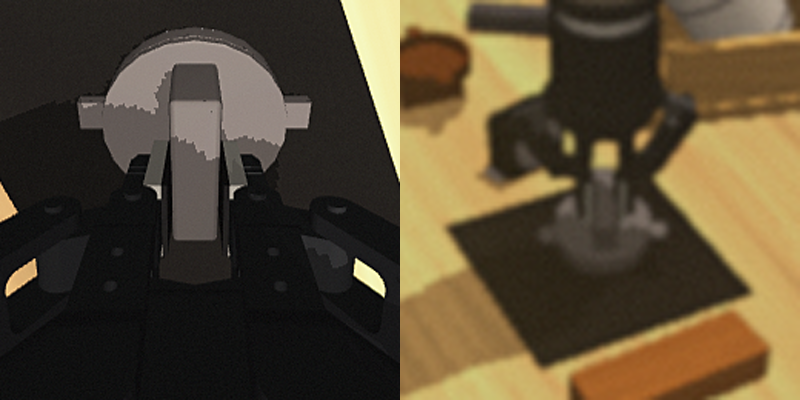

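Call:
move_arm:
  rows: [0.2,0,0.2,0,0.4,0,0.4,0,0.4,0,0.6,0,0.4,0,0.6,0]

```text
clock: 14.92
tcp_pos: [0.4639, -0.0115, 0.0473]
orientation: [2.585, 1.781, 0.015]
contact_force: [0.5, 9.0, 17.0]
grip_width: 0.0157
gripper_force: 24.6
```

```bash
python3 st.py
```

```text
{'clock': 14.925, 'tcp_pos': [0.464, -0.011, 0.047], 'contact_force': [0.493, 8.966, 16.98], 'moment': [1.911, -0.003, -0.094], 'grip_width': 0.016, 'gripper_force': 24.601} head 69.1
```

Force is steady and the cover is pivoting, so I'll continue.

Call:
move_arm:
  rows: [0.2,0,0.2,0,0.3,0,0.4,0,0.4,0,0.6,0,0.4,0,0.6,0]

```text
clock: 15.42
tcp_pos: [0.4647, -0.0096, 0.0419]
orientation: [2.586, 1.778, 0.012]
contact_force: [-2.3, 4.0, 31.3]
grip_width: 0.0156
gripper_force: 29.3
```

```bash
python3 st.py
```

```text
{'clock': 15.425, 'tcp_pos': [0.465, -0.01, 0.042], 'contact_force': [-2.302, 4.019, 31.283], 'moment': [0.814, 0.806, -0.151], 'grip_width': 0.016, 'gripper_force': 29.333} head 69.0
```

Call:
move_arm:
  rows: [0,0,-0.15,0,0,0,-0.3,0,0,0,-0.3,0]

```text
clock: 15.8
tcp_pos: [0.4611, -0.0111, 0.042]
orientation: [2.589, 1.779, 0.001]
contact_force: [-1.3, 0.5, 8.1]
grip_width: 0.0156
gripper_force: 26.2
```

```bash
python3 st.py
```

```text
{'clock': 15.8, 'tcp_pos': [0.461, -0.011, 0.042], 'contact_force': [-1.292, 0.505, 8.062], 'moment': [0.176, 0.023, -0.026], 'grip_width': 0.016, 'gripper_force': 26.209} head 69.0
```

Call:
move_arm:
  rows: [0,0,0,0,0,0,0,0,0,0,0,0,0,0,0,0]
  fingers: 0.22

```text
clock: 16.3
tcp_pos: [0.4607, -0.0111, 0.0415]
orientation: [-2.589, -1.779, 0.0]
contact_force: [0.6, 0.3, -0.2]
grip_width: 0.0187
gripper_force: 0.0
```

Call:
move_arm:
  rows: [0,0,0,0,0,0,0,0,0,0,0,0,0,0,0,0]
  fingers: 0.5

```text
clock: 16.8
tcp_pos: [0.4609, -0.011, 0.0416]
orientation: [2.589, 1.779, 0.0]
contact_force: [-0.8, 0.6, 0.1]
grip_width: 0.043
gripper_force: 0.0
```

```bash
python3 st.py
```

```text
{'clock': 16.8, 'tcp_pos': [0.461, -0.011, 0.042], 'contact_force': [-0.836, 0.599, 0.109], 'moment': [0.005, -0.017, -0.036], 'grip_width': 0.043, 'gripper_force': 0.0} head 69.0
```

Call:
move_arm:
  rows: [0,0,-1,0,0,0,-3,0,0,0,-6,0,0,0,-10,0,0,0,-14,0,0,0,-15,0,0,0,-15,0]

```text
clock: 17.68
tcp_pos: [0.461, -0.011, 0.1922]
orientation: [2.589, 1.779, 0.002]
contact_force: [0.5, -0.7, 0.1]
grip_width: 0.0426
gripper_force: 0.0
```

```bash
python3 st.py; python3 - <<'E'
from h import *
b=snap('wrist','w7')
# mat plane model: expected flat cover outline vs image: grey blob on black mat
g=cv2.cvtColor(b,cv2.COLOR_BGR2GRAY); hsv=cv2.cvtColor(b,cv2.COLOR_BGR2HSV)
m=((g>60)&(hsv[...,1]<70)).astype(np.uint8); m[300:]=0
m=cv2.morphologyEx(m,cv2.MORPH_OPEN,np.ones((3,3)))
n,l,s,c=cv2.connectedComponentsWithStats(m)
C=proj('w7',[.461,-.011,.02]);print('expect',C)
for i in range(1,n):
    if s[i,4]>150: print(s[i],c[i].round(0),g[l==i].mean().round(0), onz('w7',c[i],.02))
# for a hypothesised flat cover, bar heading 69deg: projected key points & grey levels sampled
for nm,X in [('matctr',(.458,-.018,.004)),('top far',(.461+.032*np.cos(1.2),-.011+.032*np.sin(1.2),.02)),('bartop',(.461,-.011,.051))]:
    p=proj('w7',X);u,v=p.astype(int);print(nm,p.round(0),g[v,u] if 0<=v<400 and 0<=u<640 else None)
E
```

```text
{'clock': 17.675, 'tcp_pos': [0.461, -0.011, 0.192], 'contact_force': [0.489, -0.703, 0.084], 'moment': [0.027, -0.001, -0.043], 'grip_width': 0.043, 'gripper_force': 0.0} head 69.0
expect [314.90977048 186.24506756]
[ 511   31  129   79 7436] [582.  75.] 110.0 [ 7.515e-01 -5.000e-04  2.000e-02]
[ 275  148   83   64 3375] [316. 179.] 130.0 [ 0.4654 -0.004   0.02  ]
[ 546  201   94   99 6594] [601. 255.] 114.0 [ 0.748  -0.2104  0.02  ]
[   0  230   64   70 2708] [ 26. 271.] 141.0 [0.1    0.0167 0.02  ]
[251 233  21  29 280] [261. 248.] 66.0 [ 0.3758 -0.0571  0.02  ]
[362 233  22  30 294] [372. 248.] 70.0 [ 0.4968 -0.104   0.02  ]
[ 28 234  43  44 218] [ 51. 254.] 144.0 [0.1409 0.0243 0.02  ]
matctr [315. 190.] 138
top far [315. 157.] 25
bartop [315. 193.] 138
```

```bash
python3 -c "
from bench import r
print(r.hand_in())"
```

```text
the job is handed in; nothing more can be done
None
```

The bar-grip cover was turned to its stop, lifted off and set down on the mat about 1 cm from its centre. It was released and the job handed in. I had used all ten picture views, so its lying flat rests on force readings and an image measurement, not a final look.

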